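# Swap two reagent bottles in the bench tray

### The job

In the white tray with four blue pads, swap the amber bottle with the black cap and the white bottle with the red cap, so that each stands upright on the middle of the pad where the other one stood. The fourth pad is empty and may be used for parking. Keep both bottles upright, set them down gently, do not drop them, and leave the green bottle where it is.

Things in the scene. Friction and masses are not known exactly. Their poses are not given: they have to be found in the camera images.
- amber_mid (a point): The amber glass bottle with a black cap, one of the two to be swapped. A round upright bottle, 100 mm tall in all: straight body 50 mm in diameter up to 68 mm, a sloping shoulder to 80 mm, then a screw cap 36 mm in diameter and 20 mm high; plain paper label low on the body; about 0.2 kg. The point is on its axis, half-way up, 50 mm above its base; z is up along the bottle.
- white_mid (a point): The white plastic bottle with a red cap, one of the two to be swapped. A round upright bottle, 100 mm tall in all: straight body 50 mm in diameter up to 68 mm, a sloping shoulder to 80 mm, then a screw cap 36 mm in diameter and 20 mm high; plain paper label low on the body; about 0.2 kg. The point is on its axis, half-way up, 50 mm above its base; z is up along the bottle.
- green_mid (a point): The green bottle with a yellow cap, a bystander that stays on its pad. A round upright bottle, 100 mm tall in all: straight body 50 mm in diameter up to 68 mm, a sloping shoulder to 80 mm, then a screw cap 36 mm in diameter and 20 mm high; plain paper label low on the body; about 0.2 kg. The point is on its axis, half-way up, 50 mm above its base; z is up along the bottle.
- tray: Fixed square white tray, 220 x 220 mm, rim 16 mm high, flat floor 6 mm above the bench. Four flat blue pads, 80 mm across (colour only, no step), centred at x, y = +-55 mm in its frame. The bottles stand near the middles of pads (-55,-55), (-55,55), (55,-55) mm in any order; pad (55,55) is empty. Origin: centre of its underside, on the bench; x, y along its sides, z up.
Not all that is in view belongs to the job. What is shaped like the part that bears amber_mid but purple is not meant.

How it is judged:
At the end, for the whole second after the job is handed in: The amber and white bottles have changed places: each upright within 8 degrees on the tray floor, within 15 mm (along each tray side) of the middle of the pad where the other stood. The green bottle is upright and within 20 mm of its start (((x of amber_mid in the frame of tray between -0.07 and -0.04 m and y of amber_mid in the frame of tray between -0.07 and -0.04 m) or (x of amber_mid in the frame of tray between -0.07 and -0.04 m and y of amber_mid in the frame of tray between 0.04 and 0.07 m) or (x of amber_mid in the frame of tray between 0.04 and 0.07 m and y of amber_mid in the frame of tray between -0.07 and -0.04 m)) and distance of each of amber_mid, white_mid from where it was at the start of the episode above 0.06 m and z of amber_mid in the frame of tray between 0.048 and 0.064 m and angle between each of amber_mid, white_mid, green_mid's own z axis and vertical below 0.15 rad and ((x of white_mid in the frame of tray between -0.07 and -0.04 m and y of white_mid in the frame of tray between -0.07 and -0.04 m) or (x of white_mid in the frame of tray between -0.07 and -0.04 m and y of white_mid in the frame of tray between 0.04 and 0.07 m) or (x of white_mid in the frame of tray between 0.04 and 0.07 m and y of white_mid in the frame of tray between -0.07 and -0.04 m)) and z of white_mid in the frame of tray between 0.048 and 0.064 m and distance of green_mid from where it was at the start of the episode below 0.02 m); the robot touches nothing.
It fails at once if the amber bottle is tipped by more than 35 degrees (angle between amber_mid's own z axis and vertical above 0.61 rad).
It fails at once if the white bottle is tipped by more than 35 degrees (angle between white_mid's own z axis and vertical above 0.61 rad).
It fails at once if the amber bottle is let fall through the air, more than 20 mm above the tray (z of amber_mid in the frame of tray above 0.08 m and contact force between amber and anything else below 0.02 N).
It fails at once if the white bottle is let fall through the air, more than 20 mm above the tray (z of white_mid in the frame of tray above 0.08 m and contact force between white and anything else below 0.02 N).
It fails at once if the green bottle is moved by more than 20 mm (distance of green_mid from where it was at the start of the episode above 0.02 m).
It also fails if it takes over 61 s, if anything falls off the work surface, if the arm or the gripper's body presses on something with over 40 N, if the wrist force passes 120 N, or if a joint passes its speed limit or range.

### The arm

A 7-joint arm with a two-finger parallel gripper is mounted at the origin on the work surface. World frame = base frame: x ahead of the robot, y to its left, z up, the work surface at z = 0. Lengths are in m, angles in rad, forces in N, time in s.
With the tool pointing down it reaches from about 0.4 to 0.85 m from the base axis. Payload 10.4 kg.
Tool frame: the origin (TCP) lies midway between the tips of the shut fingers; the grasp point (between the pads) lies 19 mm behind it; z points along the fingers, y is the direction in which the jaws open and shut (so a half turn about z gives the same grasp; the last joint's range is limited). The gripper opens to 87 mm and grips with 3 to 60 N. Pads are 19 mm wide; open, the fingers measure 117 mm over their backs; the gripper's body (75 mm by 190 mm) begins 51 mm behind the grasp point.
Start: joints at [1.287, 0.332, -0.065, 1.46, 0.022, 1.35, -0.088], TCP at [0.161, -0.604, 0.187] pointing down, gripper open.
Joint ranges: [-2.6, 2.6], [-0.5, 2.12], [-1.47, 1.34], [0.16, 2.42], [-1.27, 4.41], [0.06, 2.06], [-2.6, 2.6]. Speed limits (rad/s): [2.22, 2.22, 2.79, 2.79, 3.14, 3.14, 3.14].

### API

Orientations are given as a unit quaternion [w, x, y, z].
In Python, from plant import move_pose, move_linear, move_joints, move_gripper, hold, solve_ik, get_state, snapshot, get_calibration, PlanningError, hand_in, cut_out, landmark_of gives the robot as it stands. Calls block until the motion is done:
- move_pose(position, orientation): joint-space move of the TCP to a pose.
- move_linear(position, v=0.15, frame=None, until_force=None): straight line of the TCP; frame=None keeps the orientation; v is the mean speed in m/s. With until_force (N) it stops when the force on the tool has changed by that much, and returns True; else False.
- move_joints(angles): joint-space move.
- move_gripper(opening): finger opening in m; the grip force is fixed at half the most; returns when the fingers have stopped.
- hold(seconds).
- solve_ik(position, orientation): joint angles nearest the present ones, or None.
- get_state(): the state.
- snapshot(name): name is "side" or "top"; returns the picture (384x512x3 uint8, red, green, blue); there is no depth.
- get_calibration(name): a dict with "fx", "fy", "cx", "cy" (pixels), "T" (4x4, takes a point from camera to world coordinates). Camera axes: x right, y down, z forward; pixel columns grow to the right and rows downward; lengths in m; the calibration is good to about 2 mm. A picture is of the moment at which its call begins. get_calibration takes no time and is no camera call.
A pose or a line that the arm cannot do raises PlanningError and nothing moves.
- hand_in(): hands the job in, once; it reports no verdict.
Trained networks look in the newest picture that a camera, given by its name, has taken for a name from the list of things; names that differ only in an ending like _2 or _b are one class to them, and where a whole thing is asked for, a point or a joint stands for the part that bears it (a point fixed in the world has none). Each returns a list of dicts, best first, with "conf" (0 to 1); they miss things now and then, are a little off and sometimes report something else, mostly with a low value. They report only what shows in the picture. A call takes as long as a camera call. They do not tell look-alikes from the thing itself.
- cut_out(camera, query): "region" (384x512 bool, what is visible of it) and "uv" ([column, row] in pixels, amid what is visible of it).
- landmark_of(camera, query): "uv" ([column, row] in pixels: a listed point, or the origin of a listed thing).
The state is a dict: "time_s": time; "joints": joint angles; "joint_velocities": joint speeds; "joint_torque": joint torques, N m; "tool_pos": TCP position; "tcp_rot": TCP orientation; "force": force on the tool from outside, world axes, zero at the start; "wrist_torque": the same for the moment, N m; "finger_gap": finger opening in m.
Only numpy, scipy, OpenCV 4.12 (cv2) and the standard library are available. Lean on these libraries where they do the work, as an engineer would, in place of code of your own. Each camera call takes 0.05 s, during which the arm holds its last target. There are 200 camera calls.

## Working session

There is one attempt and no reset: what is moved stays moved. The work goes in short steps, each a Python script; the robot and the scene stay as the last script left them, time stands still between calls to the robot, and variables do not carry over. Pictures are saved under pics/ and viewed, about 8 in all and at most 12, crops included, and the job is handed in when it is done.

```bash
mkdir -p pics; ls; python3 - <<'E'
from plant import *
import cv2,numpy as np
ims=[]
for c in("top","side"):
    im=snapshot(c); cv2.imwrite(f"pics/{c}0.png",im[...,::-1]); ims.append(im)
    k=get_calibration(c); print(c,k["fx"],k["cx"],k["cy"],np.round(k["T"],3).tolist())
    for q in("amber_mid","white_mid","green_mid","tray"):
        print(q,[(np.round(d["uv"]).tolist(),round(d["conf"],2)) for d in landmark_of(c,q)])
s=get_state();print(s["time_s"],s["tool_pos"],s["tcp_rot"],s["finger_gap"],s["force"])
cv2.imwrite("pics/both0.png",cv2.resize(np.vstack(ims)[...,::-1],None,fx=.78,fy=.78))
E
```

```text
pics
top 443.406733416738 256.2873385956186 191.07716584874143 [[0.087, -0.974, 0.211, 0.425], [-0.996, -0.084, 0.02, -0.034], [-0.002, -0.212, -0.977, 0.732], [0.0, 0.0, 0.0, 1.0]]
amber_mid [([340.0, 180.0], 0.86), ([243.0, 181.0], 0.8), ([338.0, 241.0], 0.69)]
white_mid [([149.0, 168.0], 0.66)]
green_mid [([186.0, 224.0], 0.81)]
tray [([199.0, 179.0], 0.73)]
side 393.5035612095253 251.73556292648684 195.71129550981652 [[0.836, -0.413, 0.36, 0.341], [-0.548, -0.634, 0.545, -0.378], [0.003, -0.653, -0.757, 0.573], [0.0, 0.0, 0.0, 1.0]]
amber_mid [([314.0, 251.0], 0.94), ([243.0, 193.0], 0.83)]
white_mid [([214.0, 143.0], 0.67)]
green_mid [([188.0, 179.0], 0.93)]
tray [([229.0, 185.0], 0.62)]
0.5 [ 0.16120765 -0.60386523  0.18676086] [2.60454711e-05 9.91505414e-01 1.30065416e-01 2.85239668e-05] 0.08698452536411615 [-0.76275045 -0.19960769 -0.81582206]
```

View pics/both0.png

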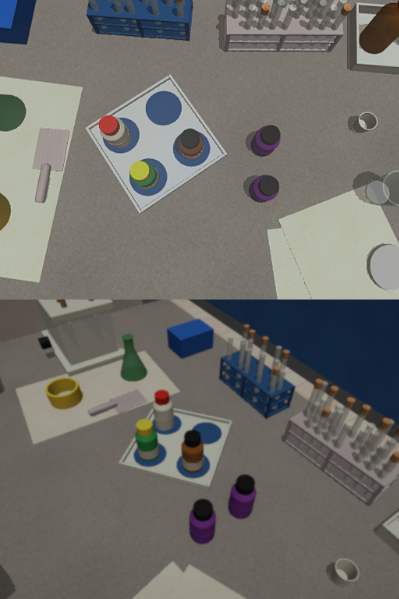

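```bash
python3 - <<'E'
import cv2,numpy as np
im=cv2.imread("pics/top0.png")[100:300,90:390]
cv2.imwrite("pics/crop0.png",cv2.resize(im,None,fx=2.6,fy=2.6,interpolation=2))
E
```

```text
(no output)
```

View pics/crop0.png

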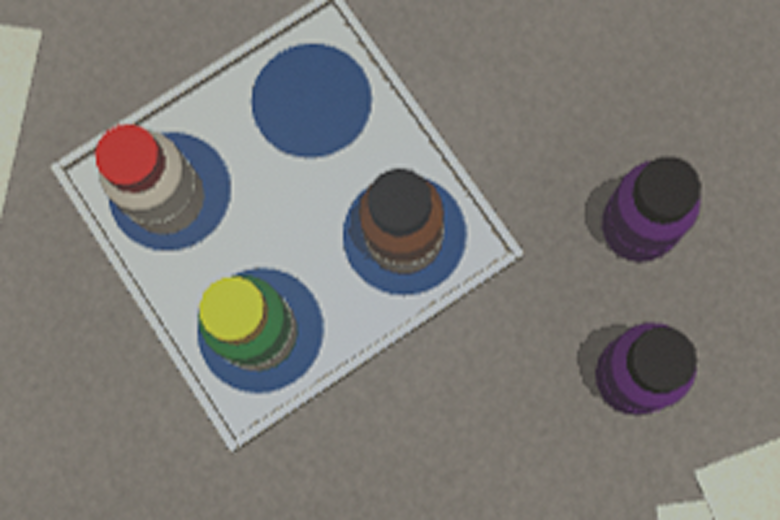

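The top view (full frame) shows the tray with white/red at about (149,168), amber/black at (243,181), green/yellow at (186,224), and the top-right pad empty at about (210,138).

Candidates for "amber" are (243,181), (340,180) and (338,241). The last two are purple and stand outside the tray. Only (243,181) is brown with a black cap on a pad, and the crop confirms it's the one meant.

```bash
cat > h.py <<'E'
from plant import *
import cv2,numpy as np
from scipy.optimize import least_squares
from scipy.spatial.transform import Rotation as R
K={c:get_calibration(c) for c in("top","side")}
def onplane(c,uv,z):
    k=K[c];uv=np.atleast_2d(uv).astype(float);T=k["T"]
    d=np.c_[(uv[:,0]-k["cx"])/k["fx"],(uv[:,1]-k["cy"])/k["fy"],np.ones(len(uv))]@T[:3,:3].T
    return (T[:3,3]+d*((z-T[2,3])/d[:,2])[:,None])[:,:2]
def captop(im,c,kind,near):
    """centre of cap top (z=.106) from saturated-colour blob nearest `near`, px"""
    h=cv2.cvtColor(im,cv2.COLOR_RGB2HSV).astype(int);H,S,V=h[...,0],h[...,1],h[...,2]
    m={"red":((H<8)|(H>172))&(S>150)&(V>110),"yellow":(H>22)&(H<35)&(S>120)&(V>120),"black":(V<62)&(S<90)}[kind]
    yy,xx=np.indices(m.shape);m&=np.hypot(xx-near[0],yy-near[1])<24
    n,l,st,ce=cv2.connectedComponentsWithStats(m.astype(np.uint8))
    i=1+st[1:,4].argmax();return ce[i],st[i,4]
E
python3 - <<'E'
from h import *
im=cv2.imread("pics/top0.png")[...,::-1].copy()
cor=np.array([[53,166],[235,450],[522,254],[345,-2]])/2.6+[90,100]
P=onplane("top",cor,.016);print("corners",P.round(4).tolist(),"sides",np.linalg.norm(P-np.roll(P,1,0),axis=1).round(3))
print("centre",P.mean(0).round(4))
h=cv2.cvtColor(im,cv2.COLOR_RGB2HSV)
m=(h[...,0]>100)&(h[...,0]<125)&(h[...,1]>100)
v,u=np.nonzero(m);s=(abs(u-205)<100)&(v>100)&(v<270);
W=onplane("top",np.c_[u,v][s],.006)
# tray pose: blue pixels should lie inside discs; empty pad centroid full
def C(p):
    a=np.array([[1,1],[-1,1],[-1,-1],[1,-1]])*.055;c,s_=np.cos(p[2]),np.sin(p[2])
    return p[:2]+a@np.array([[c,s_],[-s_,c]])
def res(p):
    d=np.linalg.norm(W[:,None]-C(p)[None],axis=2);return np.clip(d.min(1)-.0395,0,.02)*1e3
x=(P[0]+P[2])/2; e=P[2]-P[3];yaw=np.arctan2(*(P[3]-P[0])[::-1])
r=least_squares(res,[*P.mean(0),yaw]);print("fit",r.x.round(4),r.cost,"n",s.sum())
print("pads",C(r.x).round(4).tolist())
emp=onplane("top",[[90+311/2.6,100+100/2.6]],.006);print("empty px est",emp)
d=np.linalg.norm(W-emp,axis=1)<.05;print("empty centroid",W[d].mean(0).round(4),W[d].ptp(0) if hasattr(W,'ptp') else np.ptp(W[d],0))
for k,n in(("red",(139,160)),("yellow",(179,219)),("black",(244,177))):
    c,a=captop(im,"top",k,n);print(k,c.round(1),a,onplane("top",c,.106).round(4))
for q,t,s_ in(("amber",(243,181),(243,193)),("white",(149,168),(214,143)),("green",(186,224),(188,179))):
    print(q,onplane("top",t,.056).round(3),onplane("side",s_,.056).round(3))
E
```

```text
corners [[0.605, 0.2289], [0.4363, 0.0898], [0.5734, -0.0763], [0.7366, 0.0533]] sides [0.219 0.219 0.215 0.208]
centre [0.5878 0.0739]
fit [ 0.5898  0.0778 -0.8862] 0.0 n 3360
pads [[0.6672, 0.07], [0.5976, 0.1552], [0.5124, 0.0857], [0.582, 0.0004]]
empty px est [[0.66704811 0.0694646 ]]
empty centroid [0.6675 0.0703] [0.07681793 0.07720509]
red [138.1 159.1] 419 [[0.593  0.1564]]
yellow [178.8 218.4] 478 [[0.511 0.086]]
black [245.4 186.2] 55 [[ 0.566  -0.0044]]
amber [[0.585 0.003]] [[0.577 0.007]]
white [[0.593 0.152]] [[0.6   0.148]]
green [[0.51  0.083]] [[0.512 0.09 ]]
```

```bash
python3 - <<'E'
from h import *
im=cv2.imread("pics/top0.png")[...,::-1].copy()
h=cv2.cvtColor(im,cv2.COLOR_RGB2HSV)
m=(h[...,0]>100)&(h[...,0]<125)&(h[...,1]>100)
v,u=np.nonzero(m);s=(abs(u-205)<100)&(v>100)&(v<270);W=onplane("top",np.c_[u,v][s],.006)
def C(p):
    a=np.array([[1,1],[-1,1],[-1,-1],[1,-1]])*.055;c,s_=np.cos(p[2]),np.sin(p[2])
    return p[:2]+a@np.array([[c,s_],[-s_,c]])
for r0 in(.036,.0375,.0385):
    f=lambda p:np.clip(np.linalg.norm(W[:,None]-C(p)[None],axis=2).min(1)-r0,0,.02)*1e3
    r=least_squares(f,[.5888,.077,-.886],diff_step=1e-4);print(r0,r.x.round(4),round(r.cost,1),C(r.x).round(4).tolist())
print("black V",im[172:184,240:250].max(axis=(0,1)))
print("amber cap by eye",onplane("top",[243.8,177.7],.106).round(4),"white",onplane("top",np.array([129,155])/2.6+[90,100],.106).round(4))
q=[0,1,0,0]
for n,p in(("E",(.667,.07)),("Wt",(.5976,.155)),("A",(.582,0))):
    for z in(.047,.19,.3):
        j=solve_ik([*p,z],q);print(n,z,None if j is None else np.round(j,2))
E
```

```text
0.036 [ 0.5899  0.0776 -0.8843] 1148.2 [[0.6673, 0.07], [0.5976, 0.155], [0.5125, 0.0853], [0.5822, 0.0002]]
0.0375 [ 0.5901  0.0779 -0.885 ] 146.9 [[0.6675, 0.0701], [0.5979, 0.1553], [0.5128, 0.0856], [0.5824, 0.0005]]
0.0385 [ 0.5903  0.078  -0.8856] 6.1 [[0.6677, 0.0702], [0.5981, 0.1554], [0.5129, 0.0858], [0.5825, 0.0006]]
black V [67 67 67]
amber cap by eye [[ 0.5784 -0.0008]] white [[0.5925 0.1541]]
E 0.047 [ 0.43  0.71 -0.9   1.45  0.57  1.26 -2.09]
E 0.19 [ 0.45  0.61 -0.97  1.28  0.49  1.49 -2.04]
E 0.3 [ 0.41  0.58 -1.01  1.08  0.49  1.71 -2.01]
Wt 0.047 [ 0.34  0.6  -0.9   1.6   0.49  1.18 -2.23]
Wt 0.19 [ 0.42  0.51 -1.04  1.44  0.43  1.44 -2.19]
Wt 0.3 [ 0.42  0.49 -1.11  1.24  0.43  1.66 -2.17]
A 0.047 [ 0.56  0.48 -0.8   1.7   0.38  1.12 -1.92]
A 0.19 [ 0.61  0.35 -0.85  1.54  0.27  1.37 -1.84]
A 0.3 [ 0.61  0.31 -0.88  1.35  0.24  1.59 -1.82]
```

```bash
cat >> h.py <<'E'
Q=[0,1,0,0];G=.047;UP=.19   # grasp TCP z (grasp point .066), carry TCP z (base ~.149)
PAD={"amber0":(.5825,.0004),"white0":(.598,.1553),"empty":(.6675,.0701)}
def st(t):
    s=get_state();print(t,"t",round(s["time_s"],2),np.round(s["tool_pos"],4),"gap",round(s["finger_gap"],4),"F",np.round(s["force"],1))
def pick(xy):
    move_linear([*xy,UP],v=.2);move_linear([*xy,G],v=.12)
    move_gripper(.04);st("gripped");move_linear([*xy,G+.02],v=.05);st("lifted 20")
    g=get_state()["finger_gap"]
    if not .044<g<.054:raise SystemExit("grip odd")
    move_linear([*xy,UP],v=.15)
def place(xy):
    move_linear([*xy,UP],v=.12);move_linear([*xy,G+.008],v=.12)
    print("touch",move_linear([*xy,G-.003],v=.015,until_force=3));st("down")
    move_gripper(.087);hold(.2);move_linear([*xy,UP],v=.15);st("up")
E
python3 - <<'E'
from h import *
s=get_state();move_linear([*s["tool_pos"][:2],.3],v=.2)
move_pose([.580,.002,.25],Q);st("above")
pick((.580,.002))
move_linear([*PAD["empty"],UP],v=.12);st("over empty")
im=np.vstack([snapshot(c)[60:330,60:400] for c in("top","side")])
cv2.imwrite("pics/carry.png",im[...,::-1])
E
```

```text
above t 3.83 [0.5801 0.0009 0.2499] gap 0.0867 F [ 0.3 -0.7  0.3]
gripped t 6.64 [0.58  0.002 0.047] gap 0.0401 F [-0.5 -0.1  0.9]
lifted 20 t 7.19 [0.5801 0.0019 0.0672] gap 0.04 F [-0.4  0.6 -0.1]grip odd
```

The fingers closed to 40 mm without meeting a 50 mm body, so I'll look before moving on.

```bash
python3 - <<'E'
from h import *
im=np.hstack([snapshot(c)[80:300,90:350] for c in("top","side")])
cv2.imwrite("pics/miss.png",cv2.resize(im[...,::-1],None,fx=1.5,fy=1.5,interpolation=2))
E
```

```text
(no output)
```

View pics/miss.png

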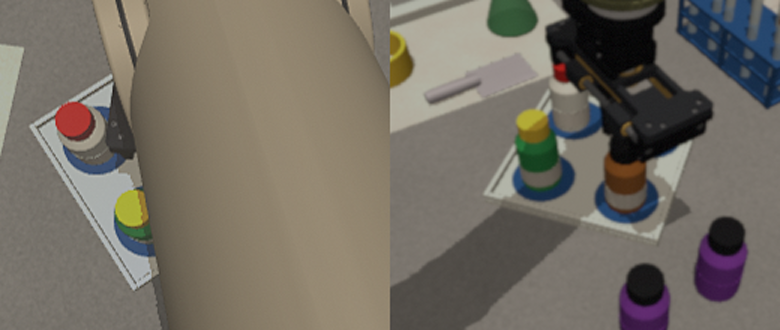

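```bash
python3 - <<'E'
from h import *
def proj(c,p):
    k=K[c];T=np.linalg.inv(k["T"]);q=T[:3,:3]@np.array(p)+T[:3,3];return np.array([k["fx"]*q[0]/q[2]+k["cx"],k["fy"]*q[1]/q[2]+k["cy"]])
im=snapshot("side");a=cv2.imread("pics/side0.png")[...,::-1]
print([(np.round(d["uv"],1).tolist(),round(d["conf"],2)) for d in landmark_of("side","amber_mid")])
print("tcp",proj("side",get_state()["tool_pos"]).round(1),"gp",proj("side",get_state()["tool_pos"]+[0,0,.019]).round(1))
for p in([.58,.002,.056],[.58,.002,.106],[.5825,.0004,.006]):print(p,proj("side",p).round(1))
o=np.hstack([i[100:260,180:300] for i in(a,im)])
cv2.imwrite("pics/zoom.png",cv2.resize(o[...,::-1],None,fx=3.3,fy=3.3,interpolation=2))
E
```

```text
[([314.7, 250.7], 0.92), ([259.6, 281.1], 0.89), ([248.5, 191.7], 0.66)]
tcp [245.8 190.3] gp [245.7 182.8]
[0.58, 0.002, 0.056] [245.9 194.3]
[0.58, 0.002, 0.106] [245.7 174.4]
[0.5825, 0.0004, 0.006] [247.7 212.2]
```

View pics/zoom.png

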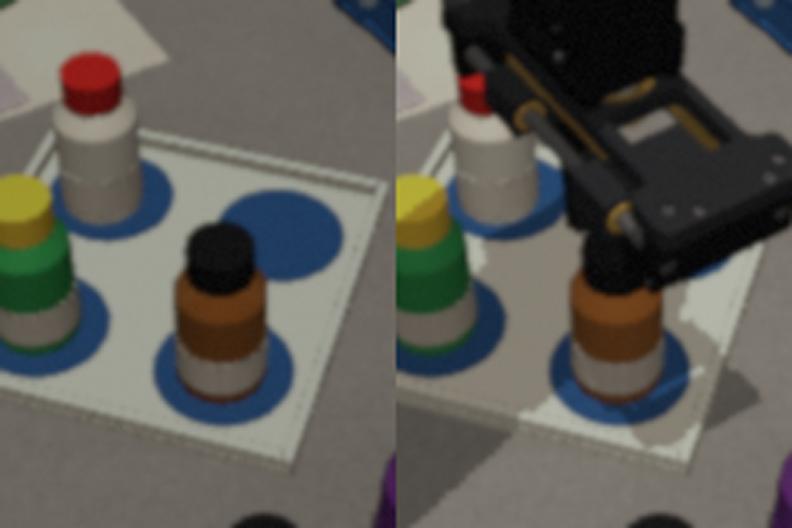

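The bottle hasn't moved. The fingers seem to be higher than the reported TCP, or displaced from it, so I'll open, lift and overlay the predicted gripper on the side picture.

```bash
cat >> h.py <<'E'
def proj(c,p):
    k=K[c];T=np.linalg.inv(k["T"]);q=T[:3,:3]@np.array(p)+T[:3,3];return np.array([k["fx"]*q[0]/q[2]+k["cx"],k["fy"]*q[1]/q[2]+k["cy"]])
E
python3 - <<'E'
from h import *
im0=snapshot("side")
move_gripper(.087);move_linear([.58,.002,UP],v=.15);move_gripper(.04);st("up")
s=get_state();print(R.from_quat(np.roll(s["tcp_rot"],-1)).as_matrix().round(3).tolist())
im1=snapshot("side")
out=[]
for im,z in((im0,.067),(im1,.19)):
    o=cv2.resize(im[30:260,150:350],None,fx=2.4,fy=2.4,interpolation=2)
    P=lambda p:tuple(int(v) for v in (proj("side",p)-[150,30])*2.4)
    t=np.array([.58,.002,z])
    cv2.circle(o,P(t),4,(255,0,255),-1)
    for sy in(-1,1):
        cv2.line(o,P(t+[0,sy*.02,0]),P(t+[0,sy*.02,.07]),(0,255,0),1)
    B=[P(t+[sx*.0375,sy*.095,.07]) for sx,sy in((1,1),(1,-1),(-1,-1),(-1,1))]
    cv2.polylines(o,[np.array(B)],True,(0,255,255),1)
    out.append(o[:, :400] if 0 else cv2.resize(o,(400,460)))
cv2.imwrite("pics/over.png",np.hstack(out)[...,::-1])
E
```

```text
up t 10.46 [0.58  0.002 0.19 ] gap 0.0402 F [-1.   0.6 -0.3]
[[1.0, 0.0, 0.0], [0.0, -1.0, -0.0], [0.0, 0.0, -1.0]]
```

View pics/over.png

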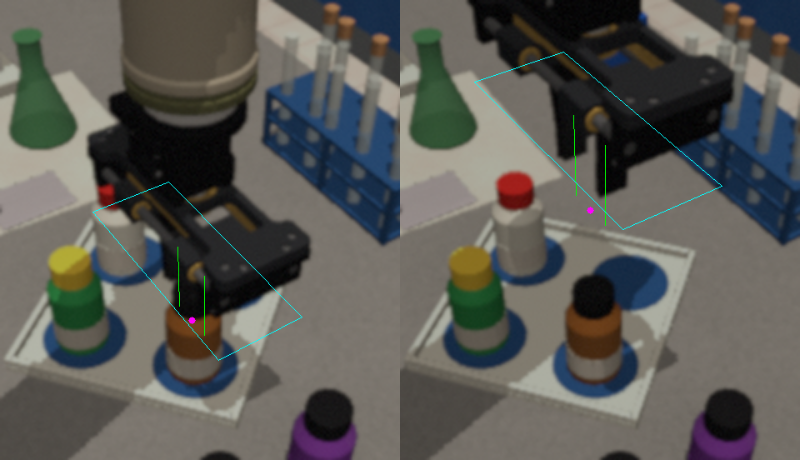

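The overlay shows the real fingertips about 17 px (about 43 mm) above the reported TCP, which explains the miss: the fingers closed around the 36 mm cap. I'll probe free bench to find out whether the offset is vertical or sideways.

```bash
python3 - <<'E'
from h import *
move_gripper(0.0);st("shut")
move_linear([.42,.02,.19],v=.2)
a=snapshot("side")
try: print("touch",move_linear([.42,.02,.004],v=.06,until_force=4));
except PlanningError as e: print(e)
st("probe");im=snapshot("side")
p=proj("side",get_state()["tool_pos"]);print("tcp px",p.round(1))
c=np.round(p).astype(int);o=im[c[1]-90:c[1]+40,c[0]-70:c[0]+80]
o=cv2.resize(o,None,fx=4,fy=4,interpolation=2);cv2.circle(o,tuple(int(v) for v in(p-c+[70,90])*4),4,(255,0,255),-1)
print("origin",c-[70,90]);cv2.imwrite("pics/probe.png",o[...,::-1])
E
```

```text
shut t 11.44 [0.58  0.002 0.19 ] gap 0.0005 F [0.6 0.4 0.2]
touch False
probe t 15.7 [0.4201 0.02   0.0041] gap 0.0008 F [-0.9  0.2  0.4]
tcp px [162.2 245.9]
origin [ 92 156]
```

View pics/probe.png

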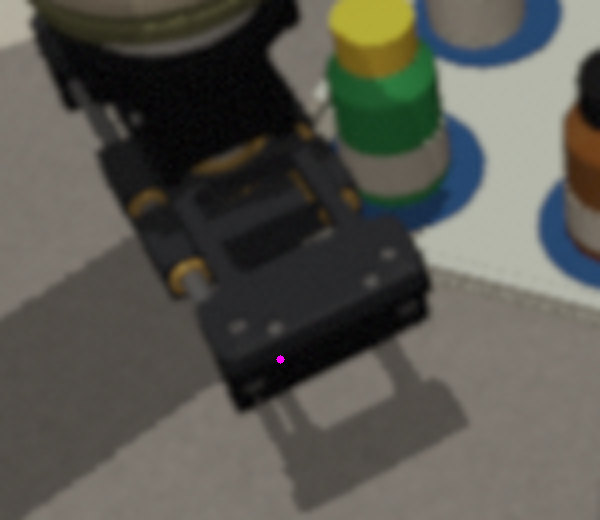

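At reported z = 4 mm there's no contact, so the tips really are higher than reported. I'll continue down until they touch.

```bash
python3 - <<'E'
from h import *
try: print("touch",move_linear([.42,.02,-.07],v=.04,until_force=4))
except PlanningError as e: print("PE",e)
st("probe");im=snapshot("side")
p=proj("side",get_state()["tool_pos"]);p0=proj("side",[.42,.02,0]);print("tcp px",p.round(1),p0)
c=np.array([162,246]);o=im[156:286,92:242]
o=cv2.resize(o,None,fx=4,fy=4,interpolation=2);cv2.circle(o,tuple(int(v) for v in(p0-c+[70,90])*4),4,(255,0,255),-1)
cv2.imwrite("pics/probe2.png",o[...,::-1])
E
```

```text
touch True
probe t 16.8 [ 0.42    0.02   -0.0354] gap 0.0003 F [-2.  -0.8  9.3]
tcp px [165.9 258.2] [162.54432058 247.19813907]
```

View pics/probe2.png

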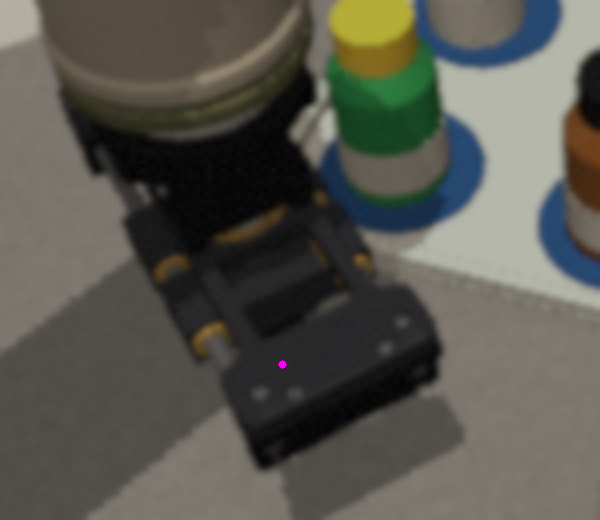

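Contact came at reported z = −35 mm, so the tool's reported z is about 35.5 mm too low. Sideways it agrees with the overlay. I'll correct for that and retry.

```bash
sed -i 's/^Q=.*/Q=[0,1,0,0];G=.0115;UP=.155   # commanded z = true z - .0355 (measured by touching the bench)/; s/move_linear(\[\*xy,G\],v=.12)/print("bump",move_linear([*xy,G],v=.12,until_force=6))/' h.py
python3 - <<'E'
from h import *
move_linear([.42,.02,.155],v=.2);move_gripper(.087)
pick((.580,.002))
move_linear([*PAD["empty"],UP],v=.12);st("over empty")
im=snapshot("side")
cv2.imwrite("pics/carry.png",cv2.resize(im[30:260,150:350],None,fx=2,fy=2,interpolation=2)[...,::-1])
E
```

```text
bump False
gripped t 22.49 [0.58   0.0021 0.0115] gap 0.0495 F [-0.1  0.2 -0.6]
lifted 20 t 23.04 [0.5801 0.0019 0.0317] gap 0.0494 F [ 0.8  0.1 -2.6]
over empty t 25.09 [0.6673 0.0695 0.1549] gap 0.0495 F [-0.2  0.1 -2.2]
```

View pics/carry.png

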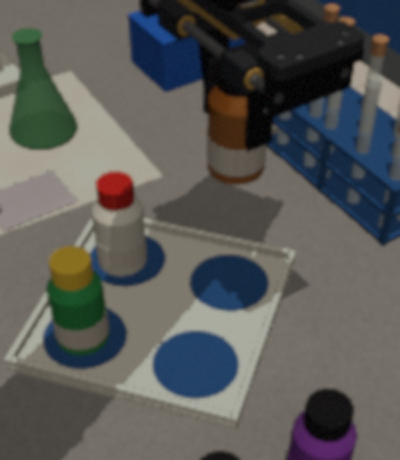

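Amber is held upright with a 49.5 mm gap over the empty pad, and the rest of the tray is undisturbed. I'll do the remaining moves now.

```bash
python3 - <<'E'
from h import *
place(PAD["empty"])
pick((.594,.154));place(PAD["amber0"])
pick(PAD["empty"]);place(PAD["white0"])
move_linear([.45,-.05,.25],v=.25);st("end")
E
```

```text
touch True
down t 27.23 [0.6675 0.0701 0.0115] gap 0.0492 F [-0.2  0.2  4.8]
up t 29.45 [0.667  0.0698 0.1539] gap 0.0868 F [ 0.2 -0.5 -0.2]
bump False
gripped t 32.23 [0.594  0.1545 0.0117] gap 0.0493 F [-0.3  1.8  1.3]
lifted 20 t 32.78 [0.5941 0.1538 0.0316] gap 0.0494 F [ 0.8  0.  -2.6]
touch True
down t 37.02 [5.825e-01 4.000e-04 1.160e-02] gap 0.0494 F [-0.9 -0.3  4.5]
up t 39.23 [5.819e-01 3.000e-04 1.540e-01] gap 0.0871 F [ 0.5 -1.1 -0.8]
bump False
gripped t 42.01 [0.6675 0.0701 0.0115] gap 0.0493 F [-0.3  0.4  0.4]
lifted 20 t 42.56 [0.6676 0.0701 0.0317] gap 0.0491 F [-0.7  0.1 -2. ]
touch True
down t 46.43 [0.598  0.1553 0.0114] gap 0.0491 F [-0.5 -0.2  5.6]
up t 48.66 [0.5975 0.155  0.154 ] gap 0.0872 F [-0.3  0.4 -0.1]
end t 49.89 [ 0.4501 -0.0491  0.2496] gap 0.0868 F [-0.3 -0.2 -0.2]
```

```bash
python3 - <<'E'
from h import *
move_linear([.42,-.3,.25],v=.25)
ims=[]
for c in("top","side"):
    im=snapshot(c);ims.append(im[90:290,90:300]if c=="top" else im[90:290,140:350])
    for q in("amber_mid","white_mid","green_mid"):
        print(c,q,[(np.round(d["uv"]).tolist(),round(d["conf"],2),onplane(c,d["uv"],.056)[0].round(3).tolist()) for d in landmark_of(c,q)])
    if c=="top":
        for k,n in(("red",(235,175)),("yellow",(179,219))):
            print(k,onplane(c,captop(im,c,k,n)[0],.106).round(4))
st("end");cv2.imwrite("pics/end.png",cv2.resize(np.hstack(ims),None,fx=1.8,fy=1.8,interpolation=2)[...,::-1])
E
```

```text
top amber_mid [([337.0, 241.0], 0.9, [0.504, -0.149]), ([147.0, 164.0], 0.88, [0.6, 0.156]), ([341.0, 180.0], 0.83, [0.6, -0.151])]
top white_mid [([243.0, 183.0], 0.96, [0.582, 0.002])]
top green_mid []
red [[ 0.5818 -0.0018]]
yellow [[0.511 0.086]]
side amber_mid [([257.0, 284.0], 0.7, [0.5, -0.152])]
side white_mid []
side green_mid []
end t 51.45 [ 0.4201 -0.2998  0.2501] gap 0.087 F [-0.2  0.5 -0. ]
```

View pics/end.png

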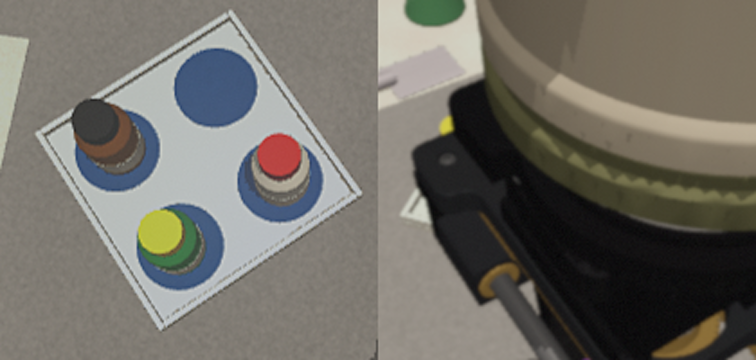

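The top view shows amber on the old white pad at (0.600, 0.156), against a pad middle of (0.598, 0.155). White is on the old amber pad at (0.582, 0.002), against (0.5825, 0.0004). The green cap is unmoved at (0.511, 0.086), all three bottles are upright, and the gripper is clear.

```bash
python3 -c "
from plant import *
print(hand_in())"
```

```text
the job is handed in; nothing more can be done
None
```

I swapped the amber and white bottles by way of the empty pad and handed the job in at about 51.5 s of the 61 s allowed; `hand_in` gives no verdict.

**Last checks:** In the top picture both bottles stand upright within about 3 mm of their pad middles. The green cap reads exactly as at the start. All three set-downs were slow and stopped at 4.5–5.6 N of contact force, and the gripper ended open and clear of everything.

**What failed or disagreed:**
- **First grasp:** It missed harmlessly, because the tool's reported height is about 35 mm lower than the real fingertips. The overlay of the predicted gripper on the side picture showed the error. Touching the free bench measured it, with contact at a reported z of −35 mm, and I corrected all later moves for it.
- **Final side view:** The arm blocked the side camera, so the end positions rest on the top camera and the tool positions at release.
- **Final network call:** In that last top picture the network missed the green bottle, so its position comes from the cap's colour.

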